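# Draw the hold-down bar out of a battery tray

### The arm

A 6-joint arm with a two-finger parallel gripper is mounted at the origin on the work surface. World frame = base frame: x ahead of the robot, y to its left, z up, the work surface at z = 0. Lengths are in m, angles in rad, forces in N, time in s.
With the tool pointing down it reaches from about 0.425 to 1.125 m from the base axis. Payload 14.9 kg.
Tool frame: the origin (TCP) lies between the finger pads; the fingertips stand r.tip_extent ahead of it and the grasp point (between the pads) lies 2 mm behind it (r.tip_extent is the distance from the TCP to the fingertips, in m); z points along the fingers, y is the line along which they close (so a half turn about z gives the same grasp; the last joint's range is limited). The gripper opens to 91 mm and grips with 3 to 60 N. Pads are 32 mm wide; open, the fingers measure 118 mm over their backs; the gripper's body (76 mm by 178 mm) begins 60 mm behind the grasp point.
Start: joints at [1.252, 0.379, 1.734, -0, 1.028, -0.033], TCP at [0.197, 0.672, 0.231] pointing down, gripper open.
Joint ranges: [-2.77, 2.77], [-0.74, 2.19], [0, 2.66], [-1.06, 4.2], [0.31, 2.87], [-3.08, 3.08]. Speed limits (rad/s): [1.89, 1.89, 2.39, 3.14, 3.14, 3.14].

### API

Orientations are given as a rotation vector (axis times angle).
In Python, from plant import r gives the robot as it stands.
- The arm moves only by the tool arm_command, never from a script. Its argument "motion" is a list of rows, each a list of 5 numbers: the opening, from 0 (shut) to 1 (fully open), then the shift along the tool's x, y, z in mm, then the turn about the tool's z in degrees. In form: [[grip, tx, ty, tz, twist], ...]. A call has exactly 8 rows; each row is the pose to reach, as a shift and turn from the pose commanded when the call began, along the tool's axes at that moment; what a row does not reach only later rows make up. A row lasts 1/8 s, in which the tool goes at most 62.5 mm and 10.7 degrees, less where a joint would pass 70% of its speed; a pose out of reach is approached as far as the arm can. A call with a gripper value outside its range is refused whole. The fingers move at their own pace and stop on an object; "squeeze" is the grip in N (left out, the last holds). Time passes only in rows, so rows that repeat a pose let the fingers close, or fill a call up. It gives the time, the measured TCP pose, the force, the opening and the grip force at its end, in the units of the state.
- r.get_state(): the state, without advancing time (a new reading comes with each control period).
- r.camera(name): name is "scene" or "side" or "wrist"; returns a dict with "image" (384x512x3 uint8, blue, green, red), "fx", "fy", "cx", "cy" (pixels), "T" (4x4, takes a point from camera to world coordinates). Camera axes: x right, y down, z forward; pixel columns grow to the right and rows downward; lengths in m; the calibration is good to about 2 mm. A picture is of the moment at which its call begins. There is no depth.
- r.job_done(): hands the job in; it is judged then, once.
The state is a dict: "time_s": time; "qpos": joint angles; "dq": joint speeds; "effort": joint torques, N m; "tcp_pos": TCP position; "orientation": TCP orientation; "force": force on the tool from outside, world axes, zero at the start; "moment": the same for the moment, N m; "finger_gap": finger opening in m; "finger_force": force on a finger pad.
Only numpy, scipy, OpenCV 4.12 (cv2) and the standard library are available. Lean on these libraries where they do the work, as an engineer would, in place of code of your own. Each camera call takes 0.05 s, during which the arm holds its last target. There are 200 camera calls.

### The job

Get this battery tray ready for the batteries to come out. First press the raised end of the vent cap that has popped up until the cap sits flat and level on its battery; then take hold of the steel hold-down bar, which lies across the battery tops with both ends tucked under the tray's end rails, and ease it out of the mouth slantwise, one end first. Finish holding the bar steady in the air, with all of it at least 5 cm higher than the rails, the cap still down, and leave the spanner and the socket lying on the batteries where they are.

Things in the scene. Friction and masses are not known exactly. Their poses are not given: they have to be found in the camera images.
- tray: Blue sheet-steel battery tray, fixed in the bay of the bench. Origin: centre of its mouth at the height of the flat battery tops (z = 0, level with the bench). y runs from end rail to end rail, x across (away from the robot at yaw 0), z up. Inside 374 mm (x) by 406 mm (y), walls 5 mm thick, 55 mm above the battery tops at the ends and at the four corners under the rails, 35 mm along the x sides between the rails.
- rail_a (a point): Middle of the inner edge, upper face, of the end rail on the tray's -y side (tray y = -138 mm). Each rail is flat, 65 mm wide, 5 mm thick, folded inwards over its end of the tray; underside 50 mm, top 55 mm above the battery tops. So the mouth is 276 mm long in y.
- rail_b (a point): The same on the +y side (tray y = +138 mm). Under each rail, beyond the battery ends (132 to 202 mm from the centre in y), is a gap down to black packing 50 mm below the battery tops.
- battery_a: Maroon battery with the popped-up vent cap; stands fixed at tray x = -92 or +92 mm, y = 0 (varies). Origin: centre of its flat top, axes as the tray's. Top 181 mm (x) by 264 mm (y). Vent cap along its middle, 50 mm wide, 195 mm long in y. Two lead posts 28 mm high, 30 mm across, at (45, -106) and (-45, 106) mm.
- battery_b: The other battery, alike in all, beside it; its cap is already fully down, upper face 19 mm above the battery top.
- vent_cap (a joint): Popped-up vent cap of battery_a: angle in rad between cap and battery top, 0 = fully down and level, at most 0.16. The plug at its low end (towards the tray's -y side) is still in its hole and the cap turns about it, 142 mm from point cap_end; a tight push fit that stays where it is left, needs about 8 N at the raised end and stops hard when down.
- cap_end (a point): Point on the upper face of the popped-up cap on its middle line, near its raised end (25 mm from the tip, tray +y side); 19 mm above the battery top when the cap is down, 12 to 22 mm higher at the start.
- bar_mid (a point): Centre (half-way up) of the hold-down bar: plain steel rectangular tube 320 mm long (y axis), 25 mm wide (x), 20 mm high, 0.25 to 0.45 kg, balanced about this point. It lies loose on the battery tops along the joint between the batteries, its ends under both end rails; too long for the mouth when level, but it can slide lengthwise under either rail.
- bar_end_a (a point): Centre of the bar's end face on its -y side (160 mm from bar_mid).
- bar_end_b (a point): Centre of the bar's end face on its +y side (160 mm from bar_mid).
- spanner_grip (a point): A steel spanner 150 mm long lying along y on the outer edge of the battery farther from the robot, x about 152 mm in the tray's frame; this point is on its handle. To be left alone.
- socket_mid (a point): Centre of a steel socket 34 mm high and 27 mm across standing on the outer edge of the battery nearer the robot, x about -150 mm in the tray's frame. To be left alone.

How it is judged:
On the way, in this order (a step that is already met when the one before it is completed fails the run):
1. the popped-up vent cap is pressed down level (within 0.02 rad) (value of joint vent_cap below 0.02 rad), for 0.2 s.
2. the bar stands slantwise in the mouth: one end above the rails, the other still below them (((height (world z) of bar_end_a above 0.065 m and height (world z) of bar_end_b below 0.05 m) or (height (world z) of bar_end_b above 0.065 m and height (world z) of bar_end_a below 0.05 m))), for 0.1 s.
At the end, for the whole second after the job is handed in: The vent cap is down within 0.02 rad of level; the bar is held by the fingers, at rest (under 40 mm/s), touching neither tray nor batteries, with the centres of both its end faces at least 40 mm above the tops of the rails (95 mm above the battery tops) (value of joint vent_cap below 0.02 rad and height (world z) of each of bar_end_a, bar_end_b above 0.095 m and contact force between the fingers and bar above 2 N and contact force between bar and tray below 0.3 N and contact force between bar and battery_a below 0.3 N and contact force between bar and battery_b below 0.3 N and linear speed of bar below 0.04 m/s); the arm keeps its last pose, push and grip.
It fails at once if the spanner on the battery is shifted by more than 30 mm (distance of spanner_grip from where it was at the start of the episode above 0.03 m).
It fails at once if the socket on the battery is shifted or knocked over (more than 30 mm) (distance of socket_mid from where it was at the start of the episode above 0.03 m or angle between socket_mid's own z axis and vertical above 0.7 rad).
It also fails if it takes over 48 s, if anything falls off the work surface, if the arm or the gripper's body presses on something with over 40 N, if the wrist force passes 120 N, or if a joint passes its speed limit or range.

## Working session

There is one attempt and no reset: what is moved stays moved. The work goes in short steps, Python scripts to look and compute and a tool call to move; the robot and the scene stay as the last step left them, time stands still between calls to the robot, and variables do not carry over. Pictures are saved under pics/ and viewed, at most 10 in all, crops included, and the job is handed in when it is done.

Besides the shell and the picture viewer there is one more tool, called after "Call:" as name([rows], argument=value, ...), one row to a line, values as JSON. arm_command: Moves the arm, as the interface text tells. Its arguments: {"type":"object","properties":{"motion":{"type":"array"},"squeeze":{"type":"number"}},"required":["motion"]}

```bash
mkdir -p pics; ls; python3 - <<'E'
from plant import r
import cv2,numpy as np
s=r.get_state()
print({k:np.round(v,3) for k,v in s.items()}, r.tip_extent)
for n in("scene","side"):
    c=r.camera(n); cv2.imwrite(f"pics/{n}0.png",c["image"]); print(n,c["fx"],c["cx"],c["cy"],np.round(c["T"],3).tolist())
    np.savez(f"{n}0.npz",**c)
E
```

```text
pics
{'time_s': np.float64(0.0), 'qpos': array([ 1.252,  0.379,  1.735,  0.   ,  1.028, -0.033]), 'dq': array([ 0.001, -0.003, -0.   ,  0.001, -0.001,  0.   ]), 'effort': array([ 3.0000e-03, -7.6371e+01, -4.3437e+01,  6.5000e-02,  4.2000e-02,
       -0.0000e+00]), 'tcp_pos': array([0.197, 0.671, 0.23 ]), 'orientation': array([-4.470e-01, -3.109e+00,  2.000e-03]), 'force': array([-0.618, -0.219,  0.112]), 'moment': array([-0.045,  0.006,  0.039]), 'finger_force': np.float64(0.0), 'finger_gap': np.float64(0.091)} 0.017
scene 475.2413848323584 243.6997644708324 189.35622305707128 [[0.908, 0.236, -0.346, 0.83], [0.419, -0.555, 0.719, -0.528], [-0.023, -0.798, -0.603, 0.528], [0.0, 0.0, 0.0, 1.0]]
side 415.77601776737265 264.8524673136463 190.17938197227915 [[0.989, -0.094, 0.116, 0.461], [-0.149, -0.67, 0.727, -0.541], [0.009, -0.736, -0.677, 0.549], [0.0, 0.0, 0.0, 1.0]]
```

View pics/scene0.png

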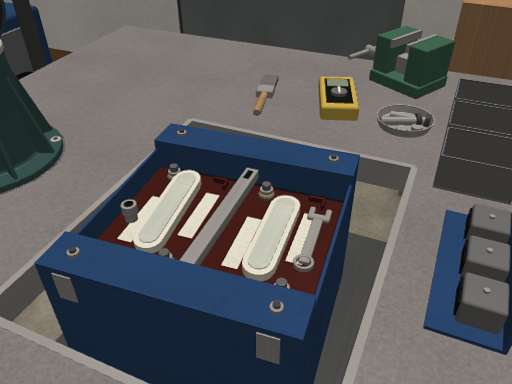

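View pics/side0.png

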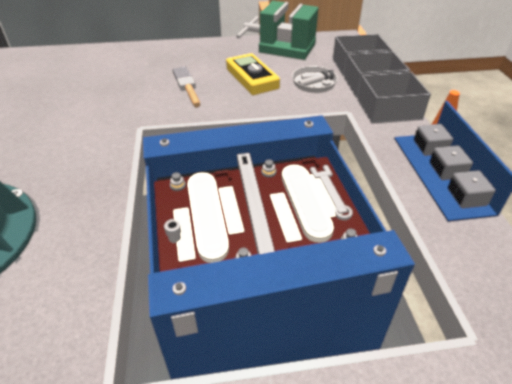

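The scene view shows the near rail (-y) at about (48,262)-(310,320), the far rail (+y) at (165,128)-(357,155), the bar from (250,172) to (185,262), and caps at (168,210) and (273,235). I'll enlarge both views for accurate pixels.

```bash
python3 - <<'E'
import cv2
a=cv2.imread("pics/scene0.png")[115:355,40:365]; cv2.imwrite("pics/s1.png",cv2.resize(a,None,fx=2.46,fy=2.46,interpolation=cv2.INTER_CUBIC))
a=cv2.imread("pics/side0.png")[110:340,130:420]; cv2.imwrite("pics/d1.png",cv2.resize(a,None,fx=2.6,fy=2.6,interpolation=cv2.INTER_CUBIC))
E
```

```text
(no output)
```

View pics/s1.png

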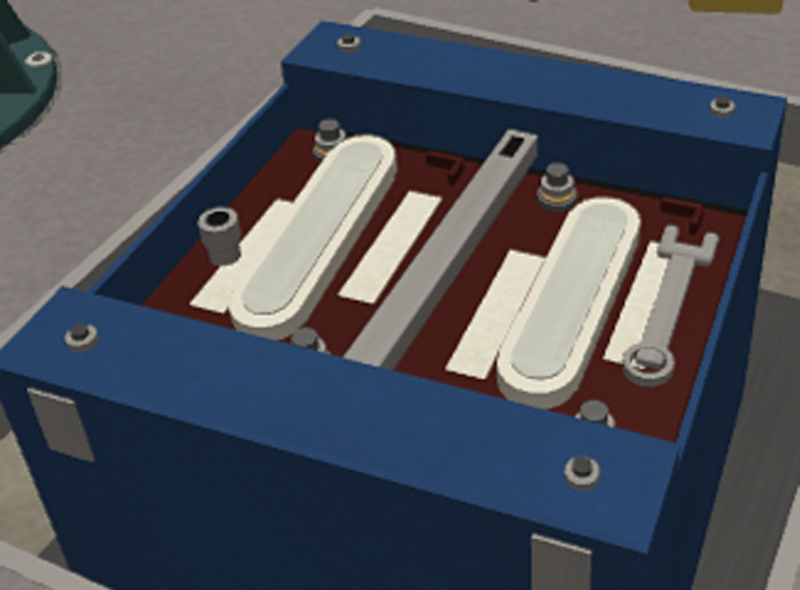

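View pics/d1.png

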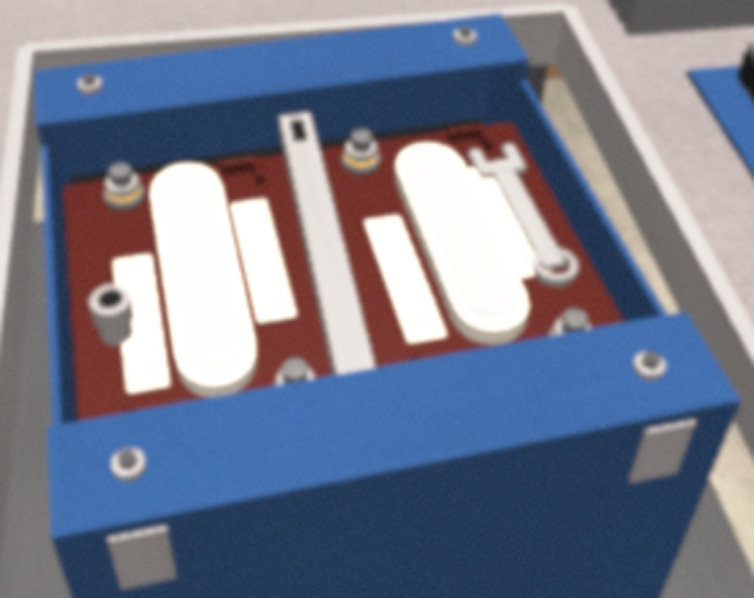

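Both crops show the rail corners clearly, the bar's far-end top at about s1 (500-538,130-147), and the two caps, left and right. Next I fit the tray pose from the rail corners and overlay the predictions.

```bash
cat > h.py <<'E'
import numpy as np,cv2
from scipy.optimize import least_squares
C={n:dict(np.load(n+"0.npz")) for n in("scene","side")}
def proj(c,P):
    P=np.atleast_2d(P); T=c["T"]; q=(P-T[:3,3])@T[:3,:3]
    return np.c_[c["fx"]*q[:,0]/q[:,2]+c["cx"],c["fy"]*q[:,1]/q[:,2]+c["cy"]]
def ray(c,uv,z):
    T=c["T"]; d=T[:3,:3]@np.array([(uv[0]-c["cx"])/c["fx"],(uv[1]-c["cy"])/c["fy"],1]); o=T[:3,3]
    return o+d*(z-o[2])/d[2]
S=lambda p:np.array(p)/2.46+[40,115]
D=lambda p:np.array(p)/2.6+[130,110]
def tw(p,P):
    P=np.atleast_2d(P); c,s=np.cos(p[2]),np.sin(p[2])
    return np.c_[p[0]+c*P[:,0]-s*P[:,1],p[1]+s*P[:,0]+c*P[:,1],P[:,2]]
E
cat > fit.py <<'E'
from h import *
z=.055;X=.192
M=np.array([[-X,-.138,z],[-X,-.208,z],[X,-.208,z],[X,-.138,z],[-X,.208,z],[-X,.138,z],[X,.138,z],[X,.208,z]])
s=S([[65,287],[0,368],[648,552],[680,445],[320,22],[285,65],[778,150],[785,97]])
d=D([[50,428],[55,537],[738,402],[692,316],[35,70],[40,127],[527,65],[503,15]])
f=lambda p:np.r_[(proj(C["scene"],tw(p,M))-s),(proj(C["side"],tw(p,M))-d)].ravel()
q=least_squares(f,[.6,0,0],loss="soft_l1"); p=q.x; print(p,np.round(f(p).reshape(-1,2),1).tolist()); np.save("tray.npy",p)
# bar far-end top corners & near visible, z=.02
for n,g,pts in(("scene",S,[[500,129],[538,135],[347,357],[388,366],[530,148]]),("side",D,[[278,115],[312,112],[333,373],[375,368]])):
    for u in g(pts):
        w=ray(C[n],u,.02); print(n,np.round((w[:2]-p[:2])@np.array([[np.cos(p[2]),-np.sin(p[2])],[np.sin(p[2]),np.cos(p[2])]]),4))
# cap outlines
def cap(bx,th):
    a=np.linspace(0,2*np.pi,60); y=.0725*np.sign(np.sin(a))+.025*np.sin(a); x=.025*np.cos(a)
    hy=.0725-.142  # hinge y
    P=np.c_[bx+x,hy+(y-hy)*np.cos(th),.019+(y-hy)*np.sin(th)]
    return tw(p,P)
for n,g,o,k in(("scene",S,[40,115],2.46),("side",D,[130,110],2.6)):
    im=cv2.imread("pics/"+("s1" if n=="scene" else "d1")+".png")
    for bx in(-.092,.092):
        for th,col in((0,(0,0,255)),(.12,(0,200,0))):
            u=((proj(C[n],cap(bx,th))-o)*k).astype(int); cv2.polylines(im,[u],True,col,1)
    u=((proj(C[n],tw(p,M))-o)*k).astype(int)
    for a in u: cv2.circle(im,tuple(map(int,a)),3,(0,255,255),-1)
    cv2.imwrite(f"pics/ov_{n}.png",im[:430])
a=[cv2.resize(cv2.imread(f"pics/ov_{n}.png"),(800,430)) for n in("scene",)]
E
python3 fit.py
```

```text
[ 0.53496416 -0.00998226  0.08334697] [[-1.4, -0.3], [-6.4, -1.0], [0.2, 1.8], [0.9, 0.5], [0.4, -0.9], [-2.0, -1.3], [-2.3, 0.1], [1.4, 0.3], [0.1, -0.4], [-0.1, 0.5], [2.9, -0.6], [-1.0, -2.0], [0.3, 0.0], [-0.7, -1.0], [1.8, -2.5], [-0.2, -1.1]]
scene [-0.0142  0.1516]
scene [0.0161 0.153 ]
scene [-0.0189 -0.106 ]
scene [ 0.0078 -0.1049]
scene [0.0158 0.135 ]
side [-0.0113  0.1552]
side [0.0159 0.1531]
side [-0.0258 -0.1088]
side [ 0.0006 -0.1108]
```

View pics/ov_scene.png

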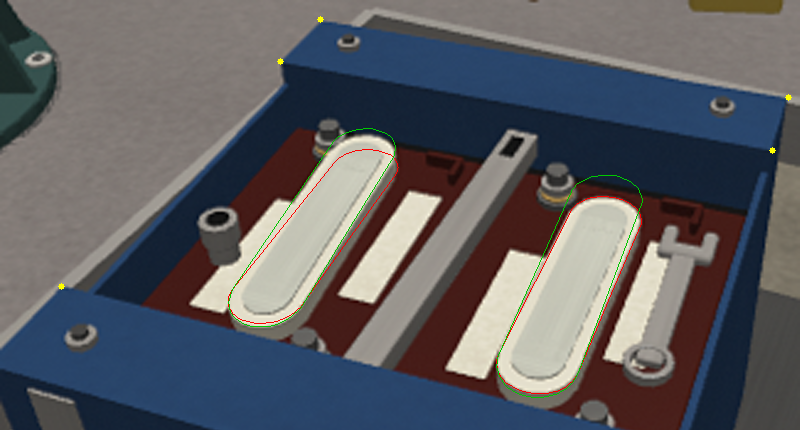

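The overlay shows the left cap (tray x = -0.092) is the popped one, and the right cap fits as flat. The bar's +y end is at tray y ≈ 0.153, its middle at about (-0.005, -0.007), and it is turned about -0.04 rad relative to the tray.

```bash
cat > go.py <<'E'
import sys
from h import *
from scipy.spatial.transform import Rotation as Ro
from plant import r
def show(targets,relyaw=0.):
    "targets: tray-frame x,y and world z (m); relyaw: tool y heading relative to tray x"
    p=np.load("tray.npy"); s=r.get_state(); R=Ro.from_rotvec(s["orientation"]).as_matrix()
    h=np.arctan2(R[1,1],R[0,1]); tw_=-np.degrees((p[2]+relyaw-h+np.pi/2)%np.pi-np.pi/2)
    print("t",s["time_s"],"tcp",s["tcp_pos"].round(4),"tray",((s["tcp_pos"][:2]-p[:2])@np.array([[np.cos(p[2]),-np.sin(p[2])],[np.sin(p[2]),np.cos(p[2])]])).round(4),"F",s["force"].round(1),"gap",s["finger_gap"],"fd",s["finger_force"],"twist",tw_.round(2))
    for t in targets:
        w=tw(p,[t])[0]; print(t,w.round(3),"shift mm",(R.T@(w-s["tcp_pos"])*1e3).round(1))
E
python3 -c "
from go import *
show([(-.03,.20,.23),(-.092,.0725,.12),(-.092,.0725,.06)])"
```

```text
t 0.1 tcp [0.1973 0.6713 0.2303] tray [-0.2798  0.707 ] F [-0.5 -0.1 -0.9] gap 0.09138168100464987 fd 0.0 twist 68.85
(-0.03, 0.2, 0.23) [0.488 0.187 0.23 ] shift mm [-415.9 -382.7    0.7]
(-0.092, 0.0725, 0.12) [0.437 0.055 0.12 ] shift mm [-404.1 -523.9  110.8]
(-0.092, 0.0725, 0.06) [0.437 0.055 0.06 ] shift mm [-404.1 -523.8  170.8]
```

Call:
arm_command([
  [0,-50,-46,0,9],
  [0,-100,-92,0,18],
  [0,-152,-140,0,27],
  [0,-204,-188,0,36],
  [0,-257,-236,0,45],
  [0,-310,-285,0,54],
  [0,-363,-334,0,62],
  [0,-416,-383,0,69],
], squeeze=10)

```text
time_s: 1.1
tcp_pos: [0.4555, 0.2412, 0.231]
orientation: [2.135, 2.305, 0.0]
force: [1.0, 1.2, -0.1]
finger_gap: 0.0141
finger_force: 0.0
```

```bash
python3 -c "
from go import *
show([(-.092,.0725,.12),(-.092,.0725,.06)])"
```

```text
t 1.1 tcp [0.4555 0.2412 0.231 ] tray [-0.0582  0.2569] F [ 1.   1.2 -0.1] gap 0.014140436140607986 fd 0.0 twist -0.39
(-0.092, 0.0725, 0.12) [0.437 0.055 0.12 ] shift mm [-184.6  -32.5  111. ]
(-0.092, 0.0725, 0.06) [0.437 0.055 0.06 ] shift mm [-184.6  -32.5  171. ]
```

Call:
arm_command([
  [0,0,0,0,0],
  [0,0,0,0,0],
  [0,0,0,0,0],
  [0,0,0,0,0],
  [0,0,0,0,0],
  [0,0,0,0,0],
  [0,0,0,0,0],
  [0,0,0,0,0],
])

```text
time_s: 2.1
tcp_pos: [0.4549, 0.2431, 0.231]
orientation: [2.13, 2.309, 0.0]
force: [0.1, -0.1, -0.4]
finger_gap: 0.0003
finger_force: 0.0
```

```bash
python3 -c "
from go import *
show([(-.092,.0725,.12),(-.092,.0725,.06)])"
```

```text
t 2.1 tcp [0.4549 0.2431 0.231 ] tray [-0.0587  0.2588] F [ 0.1 -0.1 -0.4] gap 0.0002927575392169946 fd 0.0 twist -0.15
(-0.092, 0.0725, 0.12) [0.437 0.055 0.12 ] shift mm [-186.4  -32.8  110.9]
(-0.092, 0.0725, 0.06) [0.437 0.055 0.06 ] shift mm [-186.4  -32.8  170.9]
```

Call:
arm_command([
  [0,-40,-7,0,0],
  [0,-80,-14,10,0],
  [0,-120,-21,40,0],
  [0,-150,-27,75,0],
  [0,-175,-31,110,0],
  [0,-186,-33,140,0],
  [0,-186,-33,160,0],
  [0,-186,-33,165,0],
])

```text
time_s: 3.1
tcp_pos: [0.4364, 0.0548, 0.065]
orientation: [-2.13, -2.308, 0.002]
force: [0.9, 0.0, 0.5]
finger_gap: 0.0007
finger_force: 0.0
```

```bash
python3 - <<'E'
from go import *
show([(-.092,.0725,.06),(-.092,.0725,.036)])
c=r.camera("scene"); cv2.imwrite("pics/p1.png",cv2.resize(c["image"][90:330,40:360],None,fx=2.4,fy=2.4))
E
```

```text
t 3.1 tcp [0.4364 0.0548 0.065 ] tray [-0.0928  0.0728] F [0.9 0.  0.5] gap 0.0006793529692866718 fd 0.0 twist -0.17
(-0.092, 0.0725, 0.06) [0.437 0.055 0.06 ] shift mm [-0.2  0.8  5. ]
(-0.092, 0.0725, 0.036) [0.437 0.055 0.036] shift mm [-0.2  0.9 29. ]
```

View pics/p1.png

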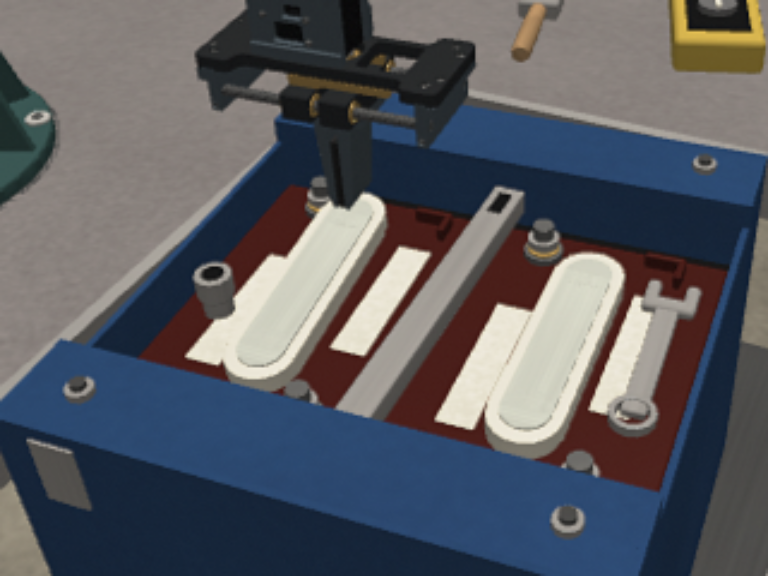

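The fingertips are at (348,200), just above the raised cap end, and the gripper body clears the rail. I press down.

Call:
arm_command([
  [0,0,1,5,0],
  [0,0,1,10,0],
  [0,0,1,14,0],
  [0,0,1,18,0],
  [0,0,1,21,0],
  [0,0,1,24,0],
  [0,0,1,26,0],
  [0,0,1,27,0],
])

```text
time_s: 4.15
tcp_pos: [0.4384, 0.0555, 0.0392]
orientation: [2.13, 2.309, 0.001]
force: [-0.8, 6.4, 7.9]
finger_gap: 0.0004
finger_force: 4.1
```

Call:
arm_command([
  [0,0,0,1,0],
  [0,0,0,1.5,0],
  [0,0,0,2,0],
  [0,0,0,2.5,0],
  [0,0,0,3,0],
  [0,0,0,3.5,0],
  [0,0,0,4,0],
  [0,0,0,4,0],
])

```text
time_s: 5.15
tcp_pos: [0.4386, 0.0555, 0.0358]
orientation: [2.13, 2.309, 0.001]
force: [-7.1, 8.2, 25.6]
finger_gap: 0.0003
finger_force: 13.0
```

Contact went stiff at 25.6 N with the tip at z ≈ 0.019, so the cap is down. I retreat and move over the bar, gripping about 70 mm to the +y side of its middle.

Call:
arm_command([
  [0,0,0,-8,0],
  [0,0,0,-25,0],
  [0,0,0,-50,0],
  [0,0,0,-70,0],
  [0,0,0,-80,0],
  [0,0,0,-80,0],
  [0,0,0,-80,0],
  [0,0,0,-80,0],
])

```text
time_s: 6.15
tcp_pos: [0.4376, 0.055, 0.1143]
orientation: [-2.129, -2.309, 0.001]
force: [-0.1, 0.9, 0.3]
finger_gap: 0.0006
finger_force: 0.0
```

```bash
python3 -c "
from go import *
show([(-.002,.066,.08),(-.002,.066,.02)],-.041)"
```

```text
t 6.15 tcp [0.4376 0.055  0.1143] tray [-0.0916  0.0729] F [-0.1  0.9  0.3] gap 0.0006282211523566316 fd 0.0 twist 2.2
(-0.002, 0.066, 0.08) [0.527 0.056 0.08 ] shift mm [-6.7 89.7 34.2]
(-0.002, 0.066, 0.02) [0.527 0.056 0.02 ] shift mm [-6.7 89.8 94.2]
```

Call:
arm_command([
  [0.6,-2,30,0,1],
  [0.6,-5,60,0,2],
  [0.6,-7,90,0,2],
  [0.6,-7,90,0,2],
  [0.6,-7,90,0,2],
  [0.6,-7,90,20,2],
  [0.6,-7,90,34,2],
  [0.6,-7,90,34,2],
])

```text
time_s: 7.15
tcp_pos: [0.527, 0.0553, 0.08]
orientation: [-2.169, -2.271, 0.003]
force: [-0.5, 0.5, 1.5]
finger_gap: 0.0547
finger_force: 0.0
```

```bash
python3 - <<'E'
from go import *
show([(-.002,.066,.02)],-.041)
a=r.camera("scene")["image"][90:330,60:360]; w=r.camera("side")["image"][100:340,140:400]
cv2.imwrite("pics/p2.png",cv2.resize(np.hstack([a,w]),None,fx=1.42,fy=1.42))
E
```

```text
t 7.15 tcp [0.527  0.0553 0.08  ] tray [-0.0025  0.0657] F [-0.5  0.5  1.5] gap 0.05471886740205595 fd 0.0 twist 0.2
(-0.002, 0.066, 0.02) [0.527 0.056 0.02 ] shift mm [ 0.3  0.6 60. ]
```

View pics/p2.png

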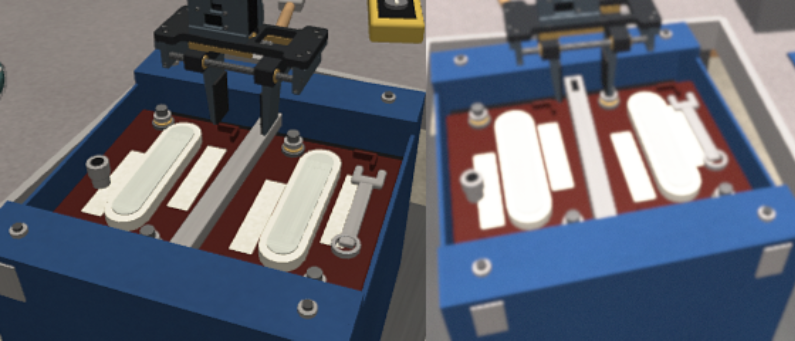

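The fingers straddle the bar in both views (left view (215,95) and (268,110)), and the cap lies flat. I descend and close.

Call:
arm_command([
  [0.6,0,0,20,0],
  [0.6,0,0,38,0],
  [0.6,0,0,52,0],
  [0.6,0,0,59,0],
  [0.6,0,0,59,0],
  [0.1,0,0,59,0],
  [0.1,0,0,59,0],
  [0.1,0,0,59,0],
], squeeze=12)

```text
time_s: 8.25
tcp_pos: [0.5285, 0.0554, 0.0222]
orientation: [2.17, 2.271, 0.001]
force: [-4.6, -1.5, 1.7]
finger_gap: 0.0275
finger_force: 2.1
```

Call:
arm_command([
  [0.1,0,0,0,0],
  [0.1,0,0,0,0],
  [0.1,-5,0,0,0],
  [0.1,-10,0,0,0],
  [0.1,-15,0,0,0],
  [0.1,-20,0,0,0],
  [0.1,-25,0,0,0],
  [0.1,-25,0,0,0],
])

```text
time_s: 9.25
tcp_pos: [0.5298, 0.0302, 0.0222]
orientation: [2.17, 2.271, 0.001]
force: [0.2, -2.7, 4.7]
finger_gap: 0.0251
finger_force: 12.0
```

```bash
python3 - <<'E'
from go import *
show([],-.041)
a=r.camera("scene")["image"][90:330,60:360]; w=r.camera("side")["image"][100:340,140:400]
cv2.imwrite("pics/p3.png",cv2.resize(np.hstack([a,w]),None,fx=1.42,fy=1.42))
E
```

```text
t 9.25 tcp [0.5298 0.0302 0.0222] tray [-0.0018  0.0405] F [ 0.2 -2.7  4.7] gap 0.0251192212102865 fd 11.974236220121384 twist 0.19
```

View pics/p3.png

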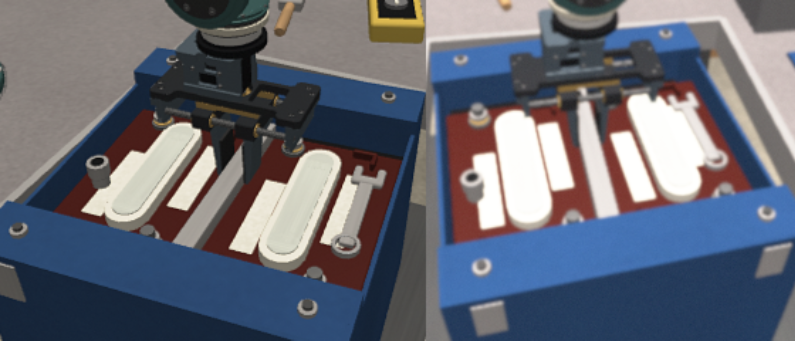

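The gap equals the bar width (25 mm) and the fingers hold the bar at (235,150). I lift gently.

Call:
arm_command([
  [0.1,0,0,-4,0],
  [0.1,0,0,-8,0],
  [0.1,0,0,-12,0],
  [0.1,0,0,-17,0],
  [0.1,0,0,-22,0],
  [0.1,0,0,-27,0],
  [0.1,0,0,-32,0],
  [0.1,0,0,-32,0],
])

```text
time_s: 10.35
tcp_pos: [0.5296, 0.0304, 0.0544]
orientation: [2.17, 2.271, 0.001]
force: [0.4, 1.6, -1.9]
finger_gap: 0.025
finger_force: 12.0
```

```bash
python3 - <<'E'
from go import *
show([],-.041)
a=r.camera("scene")["image"][90:330,60:360]; w=r.camera("side")["image"][100:340,140:400]
cv2.imwrite("pics/p4.png",cv2.resize(np.hstack([a,w]),None,fx=1.42,fy=1.42))
E
```

```text
t 10.35 tcp [0.5296 0.0304 0.0544] tray [-0.002   0.0407] F [ 0.4  1.6 -1.9] gap 0.025027855348534727 fd 11.99964389204979 twist 0.19
```

View pics/p4.png

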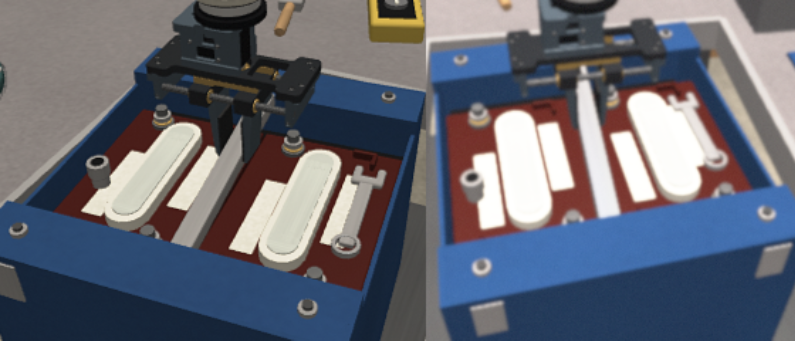

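The bar pivots in the pads: its +y end rises with the gripper and the -y end stays low under the near rail (185,240). I keep lifting.

Call:
arm_command([
  [0.1,0,0,-8,0],
  [0.1,0,0,-17,0],
  [0.1,0,0,-26,0],
  [0.1,0,0,-35,0],
  [0.1,0,0,-44,0],
  [0.1,0,0,-53,0],
  [0.1,0,0,-62,0],
  [0.1,0,0,-70,0],
])

```text
time_s: 11.45
tcp_pos: [0.5294, 0.0304, 0.1245]
orientation: [2.17, 2.272, 0.0]
force: [-0.5, -0.1, -4.0]
finger_gap: 0.0246
finger_force: 12.0
```

```bash
cat > tilt.py <<'E'
from go import *
def score(d=.073):
    p=np.load("tray.npy"); s=r.get_state(); g=s["tcp_pos"]; R=Ro.from_rotvec(s["orientation"]).as_matrix()
    u=R[:,0]*np.sign(R[1,0]); w=np.cross(u,[0,0,1]) ; print("heading",u.round(3))
    I={n:r.camera(n) for n in("scene","side")}
    for f in np.radians(np.arange(0,56,4)):
        a=u*np.cos(f)+np.array([0,0,np.sin(f)]); n=np.cross(w,a); c=g-[0,0,.010]
        out=[]
        for k,cam in I.items():
            hsv=cv2.cvtColor(cam["image"],cv2.COLOR_BGR2HSV); grey=(hsv[...,1]<60)
            ss=np.linspace(-.05,-.25+.02,40); res=[]
            for lat,lo in((0,0),(.0085,0),(-.0085,0),(.021,1),(-.021,1)):
                P=c+np.outer(ss,a)+w*lat+n*.010*(1 if n[2]>0 else -1)
                # only samples not hidden behind rail a: stop at tray y>-.10
                uv=proj(cam,P).round().astype(int); res.append(grey[uv[:,1],uv[:,0]][:28].mean())
            out.append(np.mean(res[:3])-np.mean(res[3:]))
        b=c+a*(.160-d); e=c-a*(.160+d)
        print(round(np.degrees(f)),np.round(out,2),"b z",b[2].round(3),"a z",e[2].round(3),"a tray y",((e[:2]-p[:2])@[-np.sin(p[2]),np.cos(p[2])]).round(3))
if __name__=="__main__": show([]);score()
E
python3 tilt.py
```

```text
t 11.45 tcp [0.5294 0.0304 0.1245] tray [-0.0022  0.0407] F [-0.5 -0.1 -4. ] gap 0.02460078954966304 fd 11.999583542346954 twist -2.15
heading [-0.046  0.999  0.   ]
0 [-0.06  0.12] b z 0.115 a z 0.115 a tray y -0.192
4 [-0.29  0.22] b z 0.121 a z 0.098 a tray y -0.192
8 [-0.14  0.27] b z 0.127 a z 0.082 a tray y -0.19
12 [-0.33  0.3 ] b z 0.133 a z 0.066 a tray y -0.187
16 [-0.25  0.46] b z 0.139 a z 0.05 a tray y -0.183
20 [-0.21  0.53] b z 0.144 a z 0.035 a tray y -0.178
24 [-0.04  0.73] b z 0.15 a z 0.02 a tray y -0.172
28 [0.08 0.8 ] b z 0.155 a z 0.005 a tray y -0.165
32 [0.77 0.84] b z 0.161 a z -0.009 a tray y -0.157
36 [0.74 0.88] b z 0.166 a z -0.022 a tray y -0.148
40 [0.62 0.88] b z 0.17 a z -0.035 a tray y -0.138
44 [0.48 0.91] b z 0.175 a z -0.047 a tray y -0.127
48 [0.42 0.89] b z 0.179 a z -0.059 a tray y -0.115
52 [0.21 0.76] b z 0.183 a z -0.069 a tray y -0.103
```

The image score peaks at about 34° tilt: +y end at about 0.16 m, -y end below the battery tops, so the slantwise step is met. Next I pull the bar along its own slope, then straight up.

Call:
arm_command([
  [0.1,8,0,-6,0],
  [0.1,16,0,-12,0],
  [0.1,24,0,-18,0],
  [0.1,32,0,-24,0],
  [0.1,40,0,-30,0],
  [0.1,48,0,-36,0],
  [0.1,55,0,-42,0],
  [0.1,60,0,-48,0],
])

```text
time_s: 12.55
tcp_pos: [0.5266, 0.0908, 0.1723]
orientation: [2.17, 2.272, 0.0]
force: [0.2, -1.4, -4.3]
finger_gap: 0.0247
finger_force: 12.0
```

```bash
python3 tilt.py
```

```text
t 12.55 tcp [0.5266 0.0908 0.1723] tray [1.000e-04 1.011e-01] F [ 0.2 -1.4 -4.3] gap 0.024742653172282025 fd 11.999553591012955 twist -2.14
heading [-0.046  0.999  0.   ]
0 [-0.16  0.12] b z 0.162 a z 0.162 a tray y -0.132
4 [-0.24  0.27] b z 0.168 a z 0.146 a tray y -0.131
8 [-0.19  0.34] b z 0.174 a z 0.13 a tray y -0.129
12 [-0.2   0.39] b z 0.18 a z 0.114 a tray y -0.127
16 [-0.26  0.39] b z 0.186 a z 0.098 a tray y -0.123
20 [-0.24  0.45] b z 0.192 a z 0.083 a tray y -0.118
24 [-0.18  0.64] b z 0.198 a z 0.068 a tray y -0.112
28 [-0.08  0.74] b z 0.203 a z 0.053 a tray y -0.104
32 [-0.01  0.71] b z 0.208 a z 0.039 a tray y -0.096
36 [0.09 0.82] b z 0.213 a z 0.025 a tray y -0.087
40 [0.33 0.84] b z 0.218 a z 0.013 a tray y -0.077
44 [0.89 0.82] b z 0.223 a z 0.0 a tray y -0.066
48 [0.86 0.91] b z 0.227 a z -0.011 a tray y -0.055
52 [0.82 0.91] b z 0.231 a z -0.021 a tray y -0.042
```

Call:
arm_command([
  [0.1,0,0,-12,0],
  [0.1,0,0,-30,0],
  [0.1,0,0,-50,0],
  [0.1,0,0,-70,0],
  [0.1,0,0,-90,0],
  [0.1,0,0,-110,0],
  [0.1,0,0,-130,0],
  [0.1,0,0,-145,0],
], squeeze=20)

```text
time_s: 13.65
tcp_pos: [0.5268, 0.0902, 0.3188]
orientation: [2.17, 2.271, 0.002]
force: [-0.3, -0.6, -4.9]
finger_gap: 0.0248
finger_force: 20.0
```

Call:
arm_command([
  [0.1,0,0,-15,0],
  [0.1,0,0,-30,0],
  [0.1,0,0,-45,0],
  [0.1,0,0,-55,0],
  [0.1,0,0,-60,0],
  [0.1,0,0,-60,0],
  [0.1,0,0,-60,0],
  [0.1,0,0,-60,0],
], squeeze=25)

```text
time_s: 14.65
tcp_pos: [0.5265, 0.0903, 0.3765]
orientation: [-2.17, -2.271, 0.001]
force: [-0.5, -0.9, -4.0]
finger_gap: 0.0249
finger_force: 25.0
```

```bash
python3 - <<'E'
from go import *
show([])
a=r.camera("scene")["image"][0:320,60:360]; w=r.camera("side")["image"][0:320,140:400]
cv2.imwrite("pics/p5.png",cv2.resize(np.hstack([a,w]),None,fx=1.42,fy=1.42))
E
```

```text
t 14.65 tcp [0.5265 0.0903 0.3765] tray [-1.000e-04  1.006e-01] F [-0.5 -0.9 -4. ] gap 0.02494468636191496 fd 24.999382495880127 twist -2.15
```

View pics/p5.png

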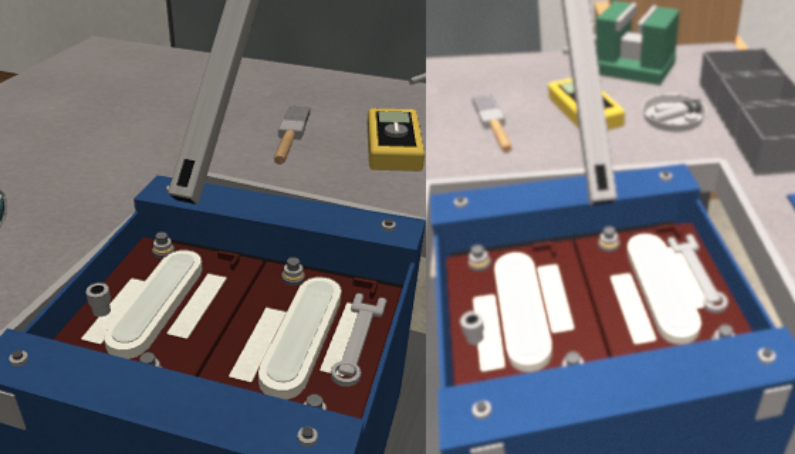

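The picture shows the bar fully out, its lower end at left (183,195) and right (602,197). The cap is flat, and the spanner and socket have not moved. I triangulate the lower end's height.

```bash
python3 - <<'E'
from go import *
ps=np.array([183,195])/1.42+[60,0]; pd=np.array([602-426,197])/1.42+[140,0]
q=least_squares(lambda P:np.r_[proj(C["scene"],P)[0]-ps,proj(C["side"],P)[0]-pd],[.53,0,.15]); print(q.x,q.cost); s=r.get_state(); print(np.linalg.norm(q.x-s["tcp_pos"]),s["force"],s["dq"].round(3))
E
```

```text
[ 0.53349388 -0.07355266  0.21002778] 0.16492125810329822
0.2338026902119808 [-1.07550936  1.61624257 -3.77536195] [-0.001 -0.002 -0.003 -0.    -0.    -0.   ]
```

The lower end is at z ≈ 0.21, 234 mm from the grip as expected, and the arm is at rest.

```bash
python3 -c "
from plant import r
print(r.job_done())"
```

```text
the job is handed in; nothing more can be done
None
```

The job is handed in, with no verdict returned yet: the cap is pressed flat, the bar is out and held still with its lower end about 21 cm above the battery tops (15 cm above the rails), and the spanner and socket look unmoved in the last picture.

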